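Ready the spare capacitor and hold the power unit open

ROBOT

A 7-joint arm with a two-finger parallel gripper is mounted at the origin on the work surface. World frame = base frame: x ahead of the robot, y to its left, z up, the work surface at z = 0. Lengths are in m, angles in rad, forces in N, time in s.
With the tool pointing down it reaches from about 0.425 to 0.875 m from the base axis. Payload 9.9 kg.
Tool frame: the origin (TCP) lies between the finger pads, 19 mm behind the fingertips; this is the grasp point; z points along the fingers, y is the line along which they close (so a half turn about z gives the same grasp; the last joint's range is limited). The gripper opens to 85 mm and grips with 20 to 120 N. Pads are 22 mm wide; open, the fingers measure 114 mm over their backs; the gripper's body (76 mm by 85 mm) begins 54 mm behind the grasp point. The pads swing forward as they close: fully open they stand 13 mm farther back than shut.
Start: joints at [-1.207, 0.576, 0.025, 1.437, -0.015, 1.129, -0.057], TCP at [0.292, 0.608, 0.25] pointing down, gripper open.
Joint ranges: [-2.76, 2.76], [-0.34, 2.15], [-1.52, 1.57], [0.19, 2.46], [-1.09, 4.23], [0.17, 1.99], [-2.82, 2.82]. Speed limits (rad/s): [2.22, 2.22, 3.01, 3.01, 3.14, 3.14, 3.14].

INTERFACE

Orientations are given as a unit quaternion [w, x, y, z].
In Python, from bench import observe, get_image, calibration, robot gives the robot as it stands. The module is installed in compiled form; this text tells all that it offers.
- The arm moves only by the tool apply_moves, never from a script. Its argument "rows" is a list of rows, each an object with "travel": the shift along the tool's x, y, z as a fraction of full scale, a list of three; "rotation": the turn, a rotation vector about the tool's x, y, z as a fraction of full scale, a list of three; "claw": the opening, from 0 (shut) to 1 (fully open). A call has exactly 10 rows; each row shifts and turns the commanded pose from where the row before left it, along the tool's axes as they then stand; what a row does not reach is not made up. Full scale, the value 1, is 300 mm for a shift and 90 degrees for a turn. A row lasts 1/10 s, in which the tool goes at most 50 mm and 8.59 degrees, less where a joint would pass 70% of its speed; a pose out of reach is approached as far as the arm can. A call with a number of a shift or a turn outside -1 to 1 is refused whole. A call with a gripper value outside its range is refused whole. The fingers move at their own pace and stop on an object; the grip force is fixed at half the most. Time passes only in rows, so rows that do not move let the fingers close, or fill a call up. It gives the time, the measured TCP pose, the force, the opening and the grip force at its end, in the units of the state.
- observe(): the state, without advancing time (a new reading comes with each control period).
- get_image(name): name is "side" or "top" or "wrist"; returns the picture (480x640x3 uint8, red, green, blue); there is no depth.
- calibration(name): a dict with "fx", "fy", "cx", "cy" (pixels), "extrinsics" (4x4, takes a point from world to camera coordinates); the wrist camera has in their place "hand_eye" (4x4, takes a point from camera to tool coordinates, whose origin is the TCP and whose axes are the flange's). Camera axes: x right, y down, z forward; pixel columns grow to the right and rows downward; lengths in m; the calibration is good to about 2 mm. A picture is of the moment at which its call begins: read the wrist's pose just before it. calibration takes no time and is no camera call.
- robot.sign_off(): hands the job in; it is judged then, once.
The state is a dict: "t": time; "joints": joint angles; "joint_velocities": joint speeds; "effort": joint torques, N m; "eef_pos": TCP position; "tool_rot": TCP orientation; "force": force on the tool from outside, world axes, zero at the start; "wrist_torque": the same for the moment, N m; "gripper_width": finger opening in m; "gripper_force": force on a finger pad.
Only numpy, scipy, OpenCV 4.12 (cv2) and the standard library are available. Lean on these libraries where they do the work, as an engineer would, in place of code of your own. Each camera call takes 0.05 s, during which the arm holds its last target. There are 200 camera calls.

TASK

Get the power unit ready for its capacitor swap. First lay the large upright capacitor on its side in the grey cradle, resting centred in both notches, without dropping it, and let go of it. Then, before touching the release slide, tug the unit's cover up by its handle to learn if it is caught; if it is, slide the release to free it; then lift the cover by its handle to at least 45 degrees and finish while still holding it there, leaving everything else on the bench where it is.

Things in the scene. Friction and masses are not known exactly. Their poses are not given: they have to be found in the camera images.
- capacitor: The replacement capacitor: a black can 40 mm in diameter and 112 mm tall with a silver top face and two short steel terminals, 120 mm tall over all, about 0.2 kg; it stands upright at the start. Origin: centre of its flat foot; its z axis runs along the can towards the terminals.
- capacitor_mid (a point): Point on the can's axis 60 mm from its foot (half of the 120 mm over-all length).
- cradle: Grey cradle fixed to the bench: base 60 x 100 x 8 mm, two V-notched ribs (90 degree notches, 12 mm thick, centred 34 mm either side of the middle, tops 44 mm above the bench, 62 mm over their outer edges). Origin: centre of its underside; y runs along the notches, z up. A can lies in it along y, either way round.
- cradle_seat (a point): Where the middle of the can (capacitor_mid) lies when it rests centred in both notches: 46 mm above the bench, midway between the ribs. Axes as the cradle.
- unit: The power unit: a grey steel case 240 x 240 x 105 mm fixed to the bench. Origin: centre of its underside; x points away from the hinge towards the far edge with the release, y left, z up. The far 40 mm of its top is a fixed strip, its surface 105 mm above the bench.
- cover (a joint): Cover's opening angle, rad: 0 shut, grows as its far edge rises, stop at 1.25. Grey plate 196 x 236 x 5 mm, 0.35 kg, top 110 mm above the bench, hinged along the unit's edge nearest the robot; falls shut when let go. An unseen hook inside may have it caught: then it rises freely only about 0.03 rad (4 mm at the handle) and stops hard; else it lifts on freely.
- cover_handle (a point): Middle of the cover's handle: a round bar 10 mm thick and 100 mm long along the unit's y, on two posts, its axis 35 mm above the mid-plane of the cover (33 mm above the top face) and 150 mm from the hinge line measured along the cover. This point and its axes turn with the cover (x along the cover away from the hinge, z out of its top face).
- cover_hinge (a point): Fixed point on the cover's hinge line, in line with the handle's middle, 108 mm above the bench; the hinge turns about the unit's y axis.
- release (a joint): Travel of the release slide, m: 0 at the start, 0.022 at its stop; it grows towards the unit's +y. It takes about 2 N, stays where it is left, and pushes the hidden hook clear when slid to its stop; the hook then stays clear.
- release_knob (a point): Middle of the release slide's black knob, 10 mm above the fixed strip at the unit's far edge; the knob is 26 mm along the unit's x, 16 mm along its y and 20 mm tall, free all round on the strip. Axes as the unit.
- hard_drive: Bystander, to be left where it is: an aluminium hard drive, 102 x 147 x 26 mm, flat on the bench on the robot's right, beyond the unit.
- fan: Bystander, to be left where it is: a black square computer fan, 80 x 80 x 25 mm, flat on the bench.
- heatsink: Bystander, to be left where it is: a finned aluminium heatsink, 60 x 45 x 32 mm.
- small_can: Bystander, to be left where it is: a small black capacitor, 25 mm in diameter and 35 mm tall, standing; not the one to be laid down.
- screwdriver: Bystander, to be left where it is: a screwdriver with a black handle, lying on the bench at the far side.
- circuit_board: Bystander, to be left where it is: a green circuit board, 100 x 170 mm, flat on the bench at the far side.
- parts_tray: Bystander, to be left where it is: an open grey tray, 120 x 180 x 40 mm, at the far side.
There are look-alikes about, which are no part of the job. What is shaped like the capacitor but turquoise is not meant. Leave any yellow look-alike of the cradle alone.

How it is judged:
By the outcome, as a careful person would: the job done as asked, in the order asked, and still so for the second after the job is handed in, while the arm keeps its last pose, push and grip.
It also fails if it takes over 72 s, if anything falls off the work surface, if the arm or the gripper's body presses on something with over 40 N, if the wrist force passes 120 N, or if a joint passes its speed limit or range.

## Working session

There is one attempt and no reset: what is moved stays moved. The work goes in short steps, Python scripts to look and compute and a tool call to move; the robot and the scene stay as the last step left them, time stands still between calls to the robot, and variables do not carry over. Pictures are saved under pics/ and viewed, at most 10 in all, crops included, and the job is handed in when it is done.

Besides the shell and the picture viewer there is one more tool, called as name(argument=value, ...), one argument or row to a line, values as JSON. apply_moves: Moves the arm, as the interface text tells. Shift numbers are shares of 300 mm and turn numbers shares of 90 degrees, none past 1 either way. Its arguments: {"type":"object","properties":{"rows":{"type":"array","items":{"type":"object","properties":{"travel":{"type":"array","items":{"type":"number","minimum":-1,"maximum":1}},"rotation":{"type":"array","items":{"type":"number","minimum":-1,"maximum":1}},"claw":{"type":"number"}}}}},"required":["rows"]}

```bash
mkdir -p pics; ls
python3 - <<'E'
from bench import observe,get_image,calibration,robot
import cv2,numpy as np
np.set_printoptions(precision=4,suppress=True)
for n in("side","top"):
    cv2.imwrite(f"pics/{n}0.png",get_image(n)[:,:,::-1])
for n in("side","top","wrist"): print(n,calibration(n))
print(observe())
E
```

```text
pics
side {'fx': 457.80791867270347, 'fy': 457.80791867270347, 'cx': 315.29327770287426, 'cy': 243.739018405172, 'extrinsics': array([[ 0.9727, -0.2315,  0.0131, -0.534 ],
       [-0.1414, -0.6369, -0.7579,  0.1665],
       [ 0.1838,  0.7354, -0.6523,  1.121 ],
       [ 0.    ,  0.    ,  0.    ,  1.    ]])}
top {'fx': 541.0871610798654, 'fy': 541.0871610798654, 'cx': 320.61254808559255, 'cy': 230.82565603162283, 'extrinsics': array([[ 0.0099, -0.9998,  0.0157, -0.047 ],
       [-0.9902, -0.012 , -0.1389,  0.5829],
       [ 0.1391, -0.0142, -0.9902,  1.2666],
       [ 0.    ,  0.    ,  0.    ,  1.    ]])}
wrist {'fx': 358.83624913218915, 'fy': 358.83624913218915, 'cx': 320.7519278841901, 'cy': 241.21488269891444, 'hand_eye': array([[-0.0004, -0.9533, -0.3021,  0.0778],
       [ 1.    , -0.0006,  0.0006, -0.0008],
       [-0.0008, -0.3021,  0.9533, -0.1243],
       [ 0.    ,  0.    ,  0.    ,  1.    ]])}
{'t': 0.1, 'joints': array([-1.2068,  0.5765,  0.0248,  1.4378, -0.015 ,  1.129 , -0.0565]), 'joint_velocities': array([ 0.0019, -0.0018, -0.0017, -0.0038,  0.001 ,  0.0003,  0.0027]), 'effort': array([  0.0055, -76.7308,   2.2576, -28.6613,   0.0159,   0.0085,
        -0.    ]), 'eef_pos': array([0.2921, 0.6081, 0.2492]), 'tool_rot': array([-0.0001,  0.222 ,  0.975 , -0.0007]), 'force': array([ 0.647 , -0.8122, -0.0203]), 'wrist_torque': array([-0.0313,  0.0267,  0.0186]), 'gripper_force': 0.0, 'gripper_width': 0.08524317400402512}
```

View pics/side0.png

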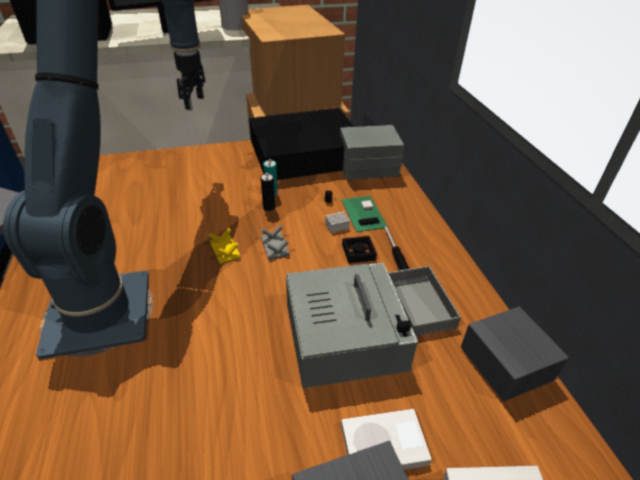

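View pics/top0.png

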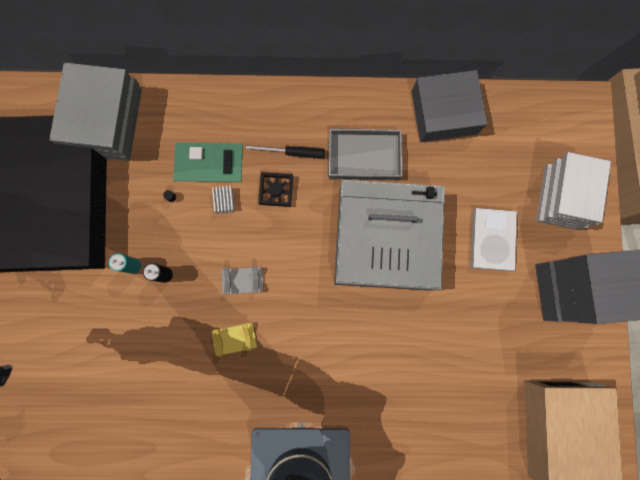

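The side view shows the black capacitor at (267,190), turquoise twin behind it at (270,175), grey cradle at (275,242), yellow look-alike at (225,246), unit at (350,320) and knob at (403,325). In the top view the capacitor is at (155,272), cradle at (243,280), handle at (395,218) and knob at (430,192). I'll zoom in for precise pixels.

```bash
cat > h.py <<'E'
import numpy as np,cv2
from bench import observe,get_image,calibration,robot
from scipy.spatial.transform import Rotation as R
np.set_printoptions(precision=4,suppress=True)
def ray(n,u,v,st=None):
    c=calibration(n); d=np.array([(u-c['cx'])/c['fx'],(v-c['cy'])/c['fy'],1.])
    if n=='wrist':
        T=c['hand_eye']; q=st['tool_rot']; Rw=R.from_quat(np.r_[q[1:],q[0]]).as_matrix()
        return st['eef_pos']+Rw@T[:3,3], Rw@T[:3,:3]@d
    E=c['extrinsics']; return -E[:3,:3].T@E[:3,3], E[:3,:3].T@d
def plane(r,z): o,d=r; return o+d*(z-o[2])/d[2]
def tri(rs):
    A=0;b=0
    for o,d in rs:
        d=d/np.linalg.norm(d);P=np.eye(3)-np.outer(d,d);A=A+P;b=b+P@o
    p=np.linalg.solve(A,b)
    return p,[round(float(np.linalg.norm(np.cross(p-o,d/np.linalg.norm(d)))*1e3),1) for o,d in rs]
def rot(st): q=st['tool_rot']; return R.from_quat(np.r_[q[1:],q[0]])
E
python3 - <<'E'
import cv2,numpy as np
s=cv2.imread('pics/side0.png');t=cv2.imread('pics/top0.png')
def c(i,x,y,w,h,W,H):
    o=cv2.resize(i[y:y+h,x:x+w],(W,H),interpolation=cv2.INTER_CUBIC)
    k=W/w
    for a in range(0,w,10): cv2.line(o,(int(a*k),0),(int(a*k),6 if a%50 else 12),(0,0,255),1)
    for a in range(0,h,10): cv2.line(o,(0,int(a*k)),(6 if a%50 else 12,int(a*k)),(0,0,255),1)
    return o
A=np.hstack([c(t,130,250,150,60,500,200),c(s,250,150,60,40*60//40,300,300)[:200]])
a=c(t,130,255,150,50,600,200)      # top cap+cradle x4
b=c(s,255,160,50,100,200,400)      # side cap+cradle x4
d=c(t,330,175,120,125,384,400)     # top unit x3.2
e=c(s,280,255,140,140,400,400)
o=np.zeros((600,800,3),np.uint8)
o[:200,:600]=a; o[200:,:384]=d; o[:400,600:]=b; o[200:600,384:600]=c(s,345,265,75,139,216,400)
cv2.imwrite('pics/z1.png',o)
E
```

```text
(no output)
```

View pics/z1.png

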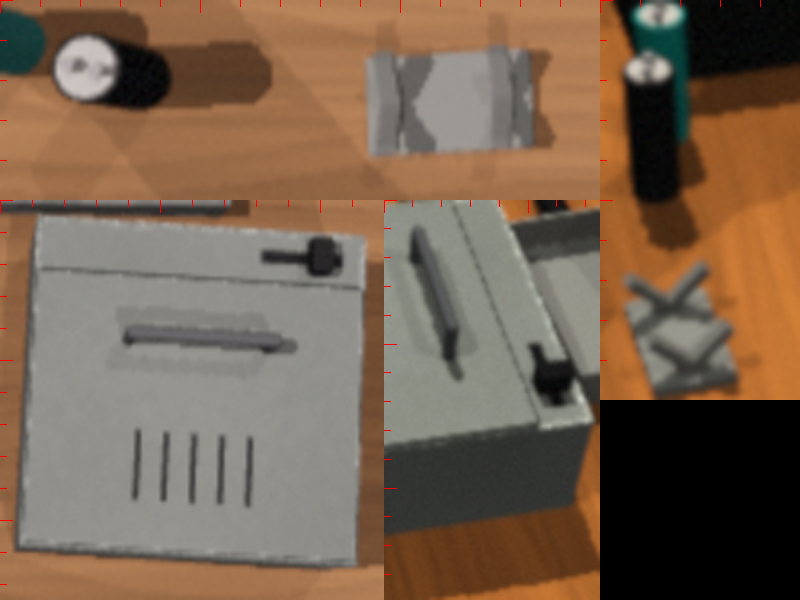

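The zoom gives the capacitor's silver face at (151.5,272) in the top view and (267,177) in the side view. The handle ends are at (370,217)/(416,219) and (357,277)/(368,312), and the knob at (430.6,192.5)/(403.7,325.8). Now triangulating.

Run:
```python
from h import *
P={'cap':((151.5,272),(267,177)),'turq':((120,262),(269.5,163.5)),'hL':((370,217.2),(356.8,277.2)),'hR':((415.9,219.4),(367.9,311.9)),'knob':((430.6,192.5),(403.7,325.8))}
for k,(a,b) in P.items(): print(k,*tri([ray('top',*a),ray('side',*b)]))
print('ribs',[plane(ray('side',*p),.044) for p in((262.5,230),(281.3,227),(268,244.5),(287.5,242))])
print('base top view',[plane(ray('top',130+x/4,255+y/4),.0) for x,y in((370,57),(533,50),(370,155),(533,148))])
f=lambda x,y:plane(ray('top',330+x/3.2,175+(y-200)/3.2),.105)
print('strip', f(38,216),f(366,236),f(42,269),f(362,288)); print('hinge edge',f(18,550),f(357,567))
```

```text
cap [0.4767 0.3399 0.1116] [1.4, 1.4]
turq [0.497  0.4107 0.1147] [0.2, 0.2]
hL [ 0.6052 -0.1509  0.1334] [2.4, 2.4]
hR [ 0.5994 -0.2542  0.1334] [0.3, 0.3]
knob [ 0.6661 -0.2927  0.1159] [0.8, 0.8]
ribs [array([0.4356, 0.1736, 0.044 ]), array([0.4901, 0.1756, 0.044 ]), array([0.4411, 0.1079, 0.044 ]), array([0.4951, 0.1067, 0.044 ])]
base top view [array([0.4907, 0.1994, 0.    ]), array([0.4962, 0.0993, 0.    ]), array([0.4308, 0.1973, 0.    ]), array([0.4361, 0.0979, 0.    ])]
strip [ 0.6946 -0.0881  0.105 ] [ 0.6829 -0.3274  0.105 ] [ 0.6553 -0.0911  0.105 ] [ 0.6443 -0.3237  0.105 ]
hinge edge [ 0.4523 -0.075   0.105 ] [ 0.4428 -0.3157  0.105 ]
```

apply_moves(
  rows=[
    {"travel": [-0.117,-0.091,0],"rotation": [0,0,0],"claw": 1},
    {"travel": [-0.117,-0.091,0],"rotation": [0,0,0],"claw": 1},
    {"travel": [-0.117,-0.091,0],"rotation": [0,0,0],"claw": 1},
    {"travel": [-0.117,-0.091,0],"rotation": [0,0,0],"claw": 1},
    {"travel": [-0.117,-0.091,0],"rotation": [0,0,0],"claw": 1},
    {"travel": [-0.117,-0.091,0],"rotation": [0,0,0],"claw": 1},
    {"travel": [-0.117,-0.091,0],"rotation": [0,0,0],"claw": 1},
    {"travel": [-0.117,-0.091,0],"rotation": [0,0,0],"claw": 1},
    {"travel": [-0.117,-0.091,0],"rotation": [0,0,0],"claw": 1},
    {"travel": [0,0,0],"rotation": [0,0,0.09],"claw": 1},
  ],
)

```text
t: 1.1
eef_pos: [0.4737, 0.2426, 0.25]
tool_rot: [0.001, 0.295, 0.956, -0.001]
force: [0.2, 0.0, 0.5]
gripper_width: 0.0855
gripper_force: 0.0
```

apply_moves(
  rows=[
    {"travel": [0,0,0],"rotation": [0,0,0.09],"claw": 1},
    {"travel": [0,0,0],"rotation": [0,0,0.09],"claw": 1},
    {"travel": [0,0,0],"rotation": [0,0,0.09],"claw": 1},
    {"travel": [0,0,0],"rotation": [0,0,0.09],"claw": 1},
    {"travel": [0,0,0],"rotation": [0,0,0.09],"claw": 1},
    {"travel": [0,0,0],"rotation": [0,0,0.065],"claw": 1},
    {"travel": [0,0,0],"rotation": [0,0,0],"claw": 0.7},
    {"travel": [0,0,0],"rotation": [0,0,0],"claw": 0.7},
    {"travel": [0,0,0],"rotation": [0,0,0],"claw": 0.7},
    {"travel": [0,0,0],"rotation": [0,0,0],"claw": 0.7},
  ],
)

```text
t: 2.1
eef_pos: [0.4706, 0.2501, 0.25]
tool_rot: [-0.0, 0.643, 0.766, -0.0]
force: [0.2, -0.4, 0.9]
gripper_width: 0.0599
gripper_force: 0.0
```

Run:
```python
from h import *
st=observe(); im=get_image('wrist'); cv2.imwrite('pics/w1.png',im[:,:,::-1])
print(st['eef_pos'],st['joints'],st['gripper_width']); print(rot(st).as_matrix())
import json; json.dump({k:list(map(float,st[k])) for k in('eef_pos','tool_rot')},open('w1.json','w'))
```

```text
[0.4706 0.2501 0.25  ] [-0.7956  0.3794  0.3104  1.8201 -0.1383  0.9633 -0.2527] 0.05994767031890559
[[-0.1732  0.9849 -0.0001]
 [ 0.9849  0.1732  0.    ]
 [ 0.     -0.0001 -1.    ]]
```

View pics/w1.png

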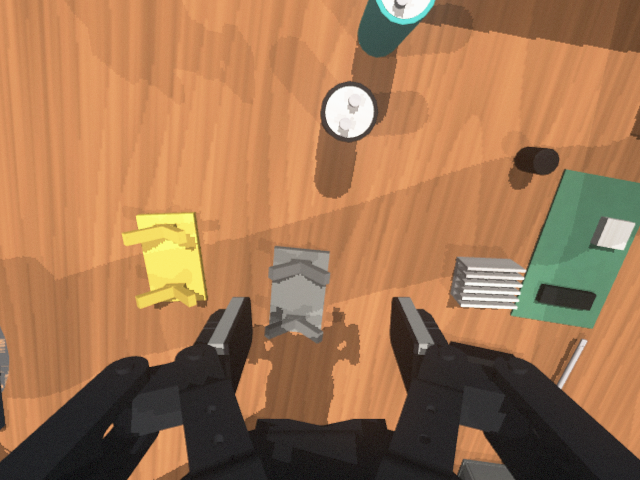

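The wrist view shows the capacitor's top at (349,111), the turquoise one at (403,5), and the cradle around (298,293) with its far base corners at (275,247) and (330,250). I'll zoom in on the cradle.

Run:
```python
import cv2,numpy as np
w=cv2.imread('pics/w1.png');s=cv2.imread('pics/side0.png')
a=cv2.resize(w[240:345,255:340],None,fx=5,fy=5,interpolation=cv2.INTER_CUBIC)
b=cv2.resize(s[220:265,255:295],None,fx=9,fy=9,interpolation=cv2.INTER_CUBIC)[:,:350]
o=np.zeros((525,425+350,3),np.uint8);o[:,:425]=a;o[:b.shape[0],425:]=b
cv2.imwrite('pics/z2.png',o)
g=cv2.cvtColor(w,cv2.COLOR_BGR2HSV)
m=((g[...,1]<40)&(g[...,2]>140)).astype(np.uint8)[70:160,300:400]
c=max(cv2.findContours(m,0,2)[0],key=cv2.contourArea);print(cv2.fitEllipse(c),cv2.minEnclosingCircle(c))
```

```text
((49.10171127319336, 41.3287467956543), (48.03159713745117, 51.113956451416016), 10.821171760559082) ((49.44363784790039, 41.390907287597656), 25.991853713989258)
```

View pics/z2.png

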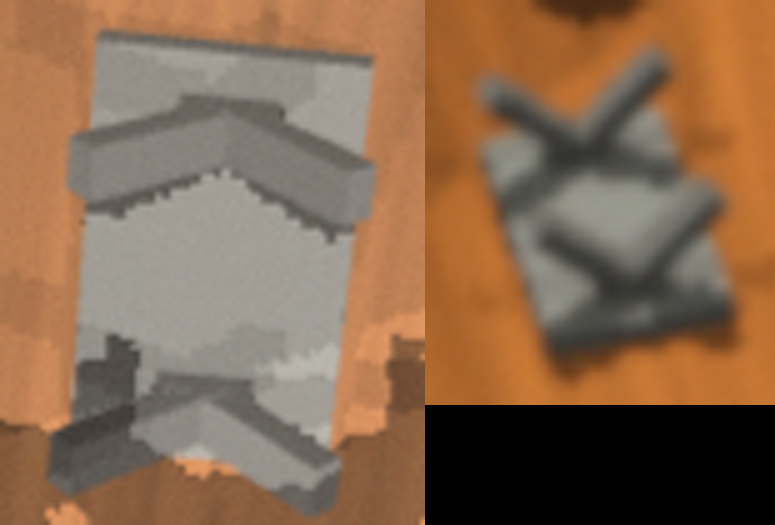

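The crops show the cradle's rib tips and notch creases clearly. In wrist pixels, the far rib spans (269,273) to (330,279), the near rib (265,331) to (322,337), and the creases are at (301,268) and (296,325).

Run:
```python
from h import *
import json; st={k:np.array(v) for k,v in json.load(open('w1.json')).items()}
w=lambda u,v:ray('wrist',u,v,st); s=lambda u,v:ray('side',u,v)
P={'farL':((269.2,272.6),(261.9,230.2)),'farR':((329.6,278.6),(280.6,226.9)),'nearL':((265.2,331),(268.7,245.8)),'nearR':((322.4,336.6),(286.9,242)),'cap':((349.3,111.4),(267,177))}
for k,(a,b) in P.items():
    print(k,*tri([w(*a),s(*b)]),plane(w(*a),.112 if k=='cap' else .044))
print('crease',plane(w(300.6,267.8),.0177),plane(w(295.8,324.8),.0177))
print('base far corners',plane(w(275,247.5),.008),plane(w(329.4,252.5),.008))
print('cap3',tri([w(349.3,111.4),s(267,177),ray('top',151.5,272)]))
```

```text
farL [0.4319 0.1795 0.0391] [2.5, 2.5] [0.4298 0.1819 0.044 ]
farR [0.49   0.1836 0.0383] [0.7, 0.7] [0.4901 0.1859 0.044 ]
nearL [0.4384 0.1107 0.037 ] [4.6, 4.6] [0.4343 0.1157 0.044 ]
nearR [0.4951 0.1151 0.0371] [0.3, 0.3] [0.4945 0.1194 0.044 ]
cap [0.476  0.3396 0.1117] [2.0, 2.0] [0.474  0.3397 0.112 ]
crease [0.46   0.1817 0.0177] [0.4654 0.1128 0.0177]
base far corners [0.4293 0.1962 0.008 ] [0.488  0.2007 0.008 ]
cap3 (array([0.4758, 0.3397, 0.1116]), [1.8, 2.2, 0.5])
```

apply_moves(
  rows=[
    {"travel": [0,0,0],"rotation": [0,0,0.067],"claw": 0.7},
    {"travel": [0,0,0],"rotation": [0,0.0864,0],"claw": 0.7},
    {"travel": [0,0,0],"rotation": [0,0.0864,0],"claw": 0.7},
    {"travel": [0,0,0],"rotation": [0,0.0864,0],"claw": 0.7},
    {"travel": [0,0,0],"rotation": [0,0.0864,0],"claw": 0.7},
    {"travel": [0,0,0],"rotation": [0,0.0864,0],"claw": 0.7},
    {"travel": [0,0,0],"rotation": [0,0.0864,0],"claw": 0.7},
    {"travel": [0,0,0],"rotation": [0,0.0864,0],"claw": 0.7},
    {"travel": [0,0,0],"rotation": [0,0.0864,0],"claw": 0.7},
    {"travel": [0,0,0],"rotation": [0,0.0864,0],"claw": 0.7},
  ],
)

```text
t: 3.15
eef_pos: [0.4694, 0.2517, 0.238]
tool_rot: [-0.369, 0.593, 0.633, 0.333]
force: [0.5, 0.6, -3.8]
gripper_width: 0.0596
gripper_force: 0.0
```

Run:
```python
from h import *
st=observe()
print(st['eef_pos'],st['joints'],st['gripper_width']); print(rot(st).as_matrix())
```

```text
[0.4694 0.2517 0.238 ] [ 0.3913  0.6243 -0.594   2.087  -1.0688  0.8344  0.8351] 0.05955109299046172
[[-0.0236  0.997  -0.0732]
 [ 0.5055  0.0751  0.8595]
 [ 0.8625 -0.0168 -0.5058]]
```

apply_moves(
  rows=[
    {"travel": [-0.06,0.008,0.042],"rotation": [0,0,0],"claw": 0.7},
    {"travel": [-0.06,0.008,0.042],"rotation": [0,0,0],"claw": 0.7},
    {"travel": [-0.06,0.008,0.042],"rotation": [0,0,0],"claw": 0.7},
    {"travel": [-0.06,0.008,0.042],"rotation": [0,0,0],"claw": 0.7},
    {"travel": [-0.06,0.008,0.042],"rotation": [0,0,0],"claw": 0.7},
    {"travel": [-0.06,0.008,0.042],"rotation": [0,0,0],"claw": 0.7},
    {"travel": [0,0,0],"rotation": [0,0,0],"claw": 0.7},
    {"travel": [0,0,0],"rotation": [0,0,0],"claw": 0.7},
    {"travel": [0,0,0],"rotation": [0,0,0],"claw": 0.7},
    {"travel": [0,0,0],"rotation": [0,0,0],"claw": 0.7},
  ],
)

```text
t: 4.15
eef_pos: [0.4802, 0.2628, 0.1063]
tool_rot: [-0.369, 0.594, 0.634, 0.331]
force: [0.3, -0.9, -0.3]
gripper_width: 0.0596
gripper_force: 0.0
```

```bash
cat > s.py <<'E'
from h import *
import sys
st=observe(); M=rot(st).as_matrix()
print(st['eef_pos'],st['joints'],st['force'],round(st['gripper_width'],4)); print(M)
if len(sys.argv)>3:
    d=np.array(list(map(float,sys.argv[1:4])))-st['eef_pos']; print('tool delta/0.3',M.T@d/.3,np.linalg.norm(d))
E
python3 s.py .475 .34 .06
```

```text
[0.4802 0.2628 0.1063] [ 0.4423  0.9333 -0.7417  2.1104 -1.0713  0.5341  1.0118] [ 0.3001 -0.8663 -0.2599] 0.0596
[[-0.0224  0.997  -0.074 ]
 [ 0.5082  0.0751  0.8579]
 [ 0.8609 -0.0184 -0.5084]]
tool delta/0.3 [-0.0017  0.0049  0.3007] 0.09022839485892031
```

apply_moves(
  rows=[
    {"travel": [0,0,0.0376],"rotation": [0,0,0],"claw": 0.7},
    {"travel": [0,0.001,0.0376],"rotation": [0,0,0],"claw": 0.7},
    {"travel": [0,0.001,0.0376],"rotation": [0,0,0],"claw": 0.7},
    {"travel": [0,0.001,0.0376],"rotation": [0,0,0],"claw": 0.7},
    {"travel": [0,0.001,0.0376],"rotation": [0,0,0],"claw": 0.7},
    {"travel": [0,0.001,0.0376],"rotation": [0,0,0],"claw": 0.7},
    {"travel": [0,0,0.0376],"rotation": [0,0,0],"claw": 0.7},
    {"travel": [0,0,0.0376],"rotation": [0,0,0],"claw": 0.7},
    {"travel": [0,0,0],"rotation": [0,0,0],"claw": 0.7},
    {"travel": [0,0,0],"rotation": [0,0,0],"claw": 0.7},
  ],
)

```text
t: 5.15
eef_pos: [0.4747, 0.3402, 0.0599]
tool_rot: [-0.369, 0.594, 0.633, 0.331]
force: [0.1, -0.2, -1.5]
gripper_width: 0.0599
gripper_force: 0.0
```

```bash
python3 s.py .475 .34 .06; python3 -c "
from h import *
w=get_image('wrist');s=get_image('side')[130:250,200:360]
o=np.hstack([w,np.vstack([s,np.zeros((360,160,3),np.uint8)])])
cv2.imwrite('pics/g1.png',o[:,:,::-1])"
```

```text
[0.4747 0.3402 0.0599] [ 0.4177  1.14   -0.9793  2.1142 -1.0726  0.2083  1.006 ] [ 0.0742 -0.1804 -1.539 ] 0.0599
[[-0.0213  0.997  -0.0747]
 [ 0.5079  0.0752  0.8581]
 [ 0.8612 -0.0196 -0.508 ]]
tool delta/0.3 [-0.0001  0.0009 -0.0007] 0.0003339576291506431
```

View pics/g1.png

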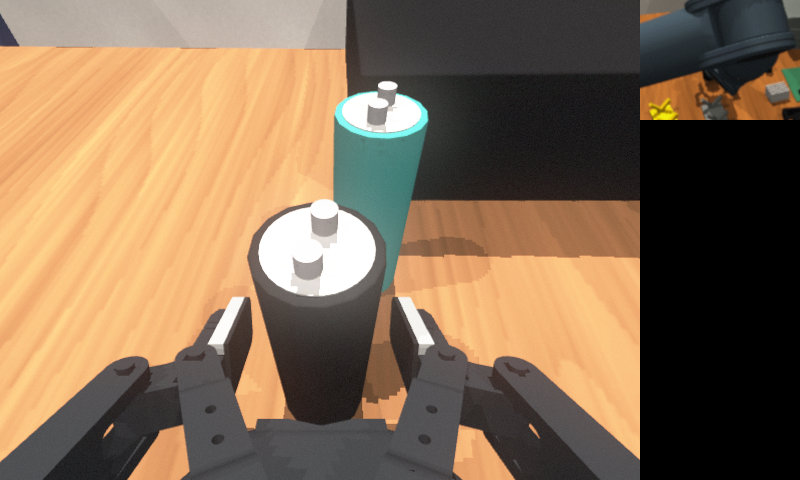

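The can stands between the pads, with its top at (317,248) and clear of the turquoise one. Closing and lifting.

apply_moves(
  rows=[
    {"travel": [0,0,0],"rotation": [0,0,0],"claw": 0.3},
    {"travel": [0,0,0],"rotation": [0,0,0],"claw": 0.3},
    {"travel": [0,0,0],"rotation": [0,0,0],"claw": 0.3},
    {"travel": [0,0,0],"rotation": [0,0,0],"claw": 0.3},
    {"travel": [0,0,0],"rotation": [0,0,0],"claw": 0.3},
    {"travel": [0.03,0,-0.017],"rotation": [0,0,0],"claw": 0.3},
    {"travel": [0.057,-0.001,-0.034],"rotation": [0,0,0],"claw": 0.3},
    {"travel": [0.057,-0.001,-0.034],"rotation": [0,0,0],"claw": 0.3},
    {"travel": [0.057,-0.001,-0.034],"rotation": [0,0,0],"claw": 0.3},
    {"travel": [0.057,-0.001,-0.034],"rotation": [0,0,0],"claw": 0.3},
  ],
)

```text
t: 6.25
eef_pos: [0.4748, 0.34, 0.1503]
tool_rot: [-0.369, 0.594, 0.633, 0.33]
force: [-0.9, 0.2, -1.8]
gripper_width: 0.0386
gripper_force: 60.3
```

```bash
python3 s.py .466 .20 .22
```

```text
[0.4748 0.34   0.1503] [ 0.3998  0.9163 -0.9393  2.1084 -1.0642  0.3765  0.8413] [-0.8814  0.2468 -1.7582] 0.0386
[[-0.0204  0.997  -0.0752]
 [ 0.5087  0.0751  0.8577]
 [ 0.8607 -0.0207 -0.5086]]
tool delta/0.3 [-0.0368 -0.0691 -0.5163] 0.15664959101029802
```

apply_moves(
  rows=[
    {"travel": [-0.007,-0.014,-0.103],"rotation": [0,0,0],"claw": 0.3},
    {"travel": [-0.007,-0.014,-0.103],"rotation": [0,0,0],"claw": 0.3},
    {"travel": [-0.007,-0.014,-0.103],"rotation": [0,0,0],"claw": 0.3},
    {"travel": [-0.007,-0.014,-0.103],"rotation": [0,0,0],"claw": 0.3},
    {"travel": [-0.007,-0.014,-0.103],"rotation": [0,0,0],"claw": 0.3},
    {"travel": [0,0,0],"rotation": [0,-0.08,0],"claw": 0.3},
    {"travel": [0,0,0],"rotation": [0,-0.08,0],"claw": 0.3},
    {"travel": [0,0,0],"rotation": [0,-0.08,0],"claw": 0.3},
    {"travel": [0,0,0],"rotation": [0,-0.08,0],"claw": 0.3},
    {"travel": [0,0,0],"rotation": [0,-0.08,0],"claw": 0.3},
  ],
)

```text
t: 7.25
eef_pos: [0.4656, 0.2002, 0.2205]
tool_rot: [-0.153, 0.668, 0.716, 0.13]
force: [-0.2, 1.1, -4.6]
gripper_width: 0.0383
gripper_force: 60.6
```

apply_moves(
  rows=[
    {"travel": [0,0,0],"rotation": [0,-0.08,0],"claw": 0.3},
    {"travel": [0,0,0],"rotation": [0,-0.08,0],"claw": 0.3},
    {"travel": [0,0,0],"rotation": [0,-0.08,0],"claw": 0.3},
    {"travel": [0,0,0],"rotation": [0,-0.08,0],"claw": 0.3},
    {"travel": [0,0,0],"rotation": [0,-0.08,0],"claw": 0.3},
    {"travel": [0,0,0],"rotation": [0,-0.08,0],"claw": 0.3},
    {"travel": [0,0,0],"rotation": [0,-0.08,0],"claw": 0.3},
    {"travel": [0,0,0],"rotation": [0,-0.04,0],"claw": 0.3},
    {"travel": [0,0,0],"rotation": [0,0,0],"claw": 0.3},
    {"travel": [0,0,0],"rotation": [0,0,0],"claw": 0.3},
  ],
)

```text
t: 8.25
eef_pos: [0.4656, 0.2006, 0.2193]
tool_rot: [0.186, 0.654, 0.709, -0.186]
force: [0.1, 0.3, -2.6]
gripper_width: 0.0387
gripper_force: 60.6
```

```bash
python3 s.py .462 .149 .12; python3 -c "
from h import *
st=observe();print(rot(st).as_matrix()@np.array([.8607,-.0207,-.5086]))
w=get_image('wrist');cv2.imwrite('pics/p1.png',w[:,:,::-1])"
```

```text
[0.4656 0.2006 0.2193] [-0.7333  0.5297 -0.0464  1.7636  0.4306  1.2571 -0.9171] [ 0.1214  0.2928 -2.6233] 0.0387
[[-0.0752  0.997   0.0202]
 [ 0.8587  0.075  -0.507 ]
 [-0.507  -0.0207 -0.8617]]
tool delta/0.3 [ 0.021  -0.0181  0.3721] 0.11192759312347594
[-0.0956  0.9954  0.0023]
```

View pics/p1.png

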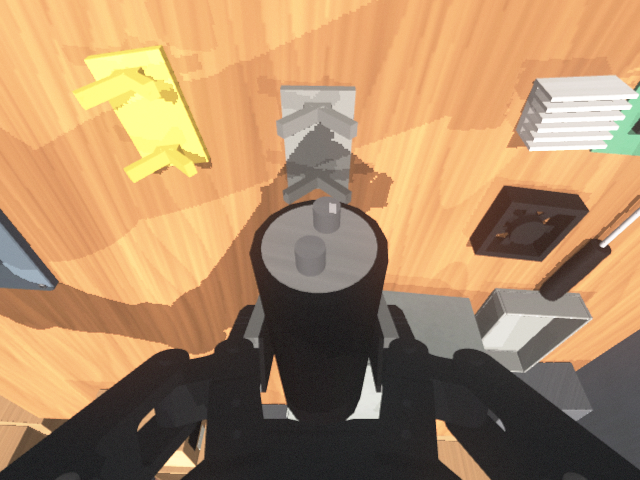

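The wrist view shows the can held level. The cradle is behind it, with far base corners at (281,88) and (355,89). I'll check yaw and centre from this view.

Run:
```python
from h import *
st=observe(); w=lambda u,v:ray('wrist',u,v,st)
im=cv2.imread('pics/p1.png');h=cv2.cvtColor(im,cv2.COLOR_BGR2HSV)
m=(h[...,1]<45).astype(np.uint8); m[:80]=0;m[112:]=0;m[:,:260]=0;m[:,380:]=0
for r in range(84,112,4): 
    x=np.where(m[r])[0]; print(r,(x.min(),x.max()) if len(x) else None)
a,b=plane(w(281,88.5),.008),plane(w(354.5,89),.008); print(a,b,(a+b)/2,np.degrees(np.arctan2(b[1]-a[1],b[0]-a[0])))
print('crease far rib',plane(w(319,116),.0177))
import json; s1={k:np.array(v) for k,v in json.load(open('w1.json')).items()}
for p,q in(((275,247.5),(281,88.5)),((329.4,252.5),(354.5,89))): print(tri([ray('wrist',*p,s1),w(*q)]))
```

```text
84 None
88 (np.int64(281), np.int64(354))
92 (np.int64(281), np.int64(354))
96 (np.int64(281), np.int64(354))
100 (np.int64(282), np.int64(354))
104 (np.int64(282), np.int64(353))
108 (np.int64(282), np.int64(353))
[0.4297 0.1958 0.008 ] [0.4877 0.2002 0.008 ] [0.4587 0.198  0.008 ] 4.316727207879546
crease far rib [0.4612 0.1802 0.0177]
(array([0.4296, 0.1968, 0.01  ]), [0.2, 0.2])
(array([0.4875, 0.2017, 0.0112]), [0.1, 0.1])
```

apply_moves(
  rows=[
    {"travel": [0,0,0],"rotation": [0.007,0,0.0115],"claw": 0.3},
    {"travel": [0.009,-0.0025,0.0717],"rotation": [0,0,0],"claw": 0.3},
    {"travel": [0.009,-0.0025,0.0717],"rotation": [0,0,0],"claw": 0.3},
    {"travel": [0.009,-0.0025,0.0717],"rotation": [0,0,0],"claw": 0.3},
    {"travel": [0.009,-0.0025,0.0717],"rotation": [0,0,0],"claw": 0.3},
    {"travel": [0.009,-0.0025,0.0717],"rotation": [0,0,0],"claw": 0.3},
    {"travel": [0.009,-0.0025,0.0717],"rotation": [0,0,0],"claw": 0.3},
    {"travel": [0,0,0],"rotation": [0,0,0],"claw": 0.3},
    {"travel": [0,0,0],"rotation": [0,0,0],"claw": 0.3},
    {"travel": [0,0,0],"rotation": [0,0,0],"claw": 0.3},
  ],
)

```text
t: 9.3
eef_pos: [0.4627, 0.1492, 0.1011]
tool_rot: [0.184, 0.662, 0.702, -0.187]
force: [-0.4, 0.8, -2.9]
gripper_width: 0.0386
gripper_force: 60.7
```

```bash
python3 s.py .4625 .1485 .048; python3 -c "
from h import *
st=observe();print(rot(st).as_matrix()@np.array([.8607,-.0207,-.5086]))"
```

```text
[0.4627 0.1492 0.1011] [-0.6887  0.6561 -0.0122  1.9463  0.5127  0.9599 -1.0289] [-0.3514  0.7518 -2.9371] 0.0386
[[-0.0551  0.9984  0.0107]
 [ 0.8602  0.0529 -0.5073]
 [-0.507  -0.0187 -0.8617]]
tool delta/0.3 [0.0878 0.0026 0.1537] 0.05309733412007304
[-0.0736  0.9972  0.0023]
```

apply_moves(
  rows=[
    {"travel": [0.0146,0.0004,0.0256],"rotation": [0,0,0],"claw": 0.3},
    {"travel": [0.0146,0.0004,0.0256],"rotation": [0,0,0],"claw": 0.3},
    {"travel": [0.0146,0.0004,0.0256],"rotation": [0,0,0],"claw": 0.3},
    {"travel": [0.0146,0.0004,0.0256],"rotation": [0,0,0],"claw": 0.3},
    {"travel": [0.0146,0.0004,0.0256],"rotation": [0,0,0],"claw": 0.3},
    {"travel": [0.0146,0.0004,0.0256],"rotation": [0,0,0],"claw": 0.3},
    {"travel": [0.0017,0,0.0029],"rotation": [0,0,0],"claw": 0.3},
    {"travel": [0.0017,0,0.0029],"rotation": [0,0,0],"claw": 0.3},
    {"travel": [0,0,0],"rotation": [0,0,0],"claw": 0.3},
    {"travel": [0,0,0],"rotation": [0,0,0],"claw": 0.3},
  ],
)

```text
t: 10.3
eef_pos: [0.4625, 0.1476, 0.0463]
tool_rot: [0.186, 0.661, 0.702, -0.188]
force: [-1.3, 2.2, 19.1]
gripper_width: 0.0385
gripper_force: 63.7
```

```bash
python3 s.py .4625 .1485 .046
```

```text
[0.4625 0.1476 0.0463] [-0.6997  0.7461  0.0053  1.9756  0.5529  0.8537 -1.0944] [-1.2912  2.1726 19.1344] 0.0385
[[-0.0565  0.9983  0.0118]
 [ 0.8585  0.0547 -0.5099]
 [-0.5097 -0.0186 -0.8602]]
tool delta/0.3 [ 0.0031  0.0003 -0.0007] 0.000954167051117406
```

apply_moves(
  rows=[
    {"travel": [0,0,0],"rotation": [0,0,0],"claw": 0.75},
    {"travel": [0,0,0],"rotation": [0,0,0],"claw": 0.75},
    {"travel": [0,0,0],"rotation": [0,0,0],"claw": 0.75},
    {"travel": [0,0,0],"rotation": [0,0,0],"claw": 0.75},
    {"travel": [0,0,0],"rotation": [0,0,0],"claw": 0.75},
    {"travel": [0,0,-0.05],"rotation": [0,0,0],"claw": 0.75},
    {"travel": [0,0,-0.1],"rotation": [0,0,0],"claw": 0.75},
    {"travel": [0,0,-0.15],"rotation": [0,0,0],"claw": 0.75},
    {"travel": [0,0,-0.15],"rotation": [0,0,0],"claw": 0.75},
    {"travel": [0,0,-0.15],"rotation": [0,0,0],"claw": 0.75},
  ],
)

```text
t: 11.3
eef_pos: [0.4595, 0.24, 0.2015]
tool_rot: [0.184, 0.662, 0.702, -0.189]
force: [0.8, 0.4, -1.0]
gripper_width: 0.064
gripper_force: 0.0
```

```bash
python3 s.py .602 -.2 .24; python3 -c "
from h import *
w=get_image('wrist');t=get_image('top')[180:330,180:340]
o=np.zeros((600,800,3),np.uint8);o[:480,:640]=w;o[450:600,640:800]=t
cv2.imwrite('pics/p2.png',o[:,:,::-1])"
```

```text
[0.4595 0.24   0.2015] [-0.7789  0.5818 -0.0542  1.7175  0.4058  1.2751 -0.9763] [ 0.8375  0.3525 -0.9885] 0.064
[[-0.0568  0.9983  0.0091]
 [ 0.8593  0.0535 -0.5087]
 [-0.5083 -0.0211 -0.8609]]
tool delta/0.3 [-1.3524  0.3932  0.6398] 0.46407703421008584
```

View pics/p2.png

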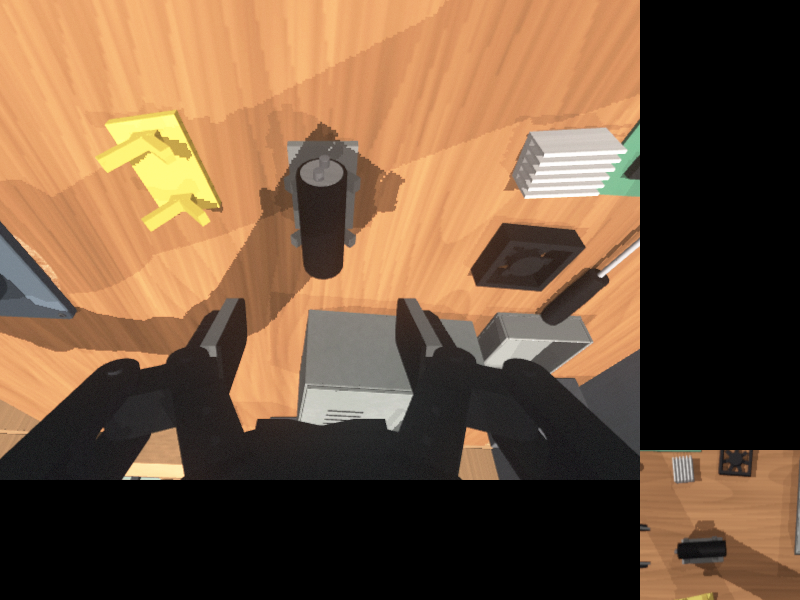

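The can lies in both cradle notches and is released. Its terminal end is at (322,172) in the wrist view. Turning the tool upright and going over the unit.

apply_moves(
  rows=[
    {"travel": [0,0,0],"rotation": [0,0.085,0],"claw": 0.75},
    {"travel": [0,0,0],"rotation": [0,0.085,0],"claw": 0.75},
    {"travel": [0,0,0],"rotation": [0,0.085,0],"claw": 0.75},
    {"travel": [0,0,0],"rotation": [0,0.085,0],"claw": 0.75},
    {"travel": [0,0,0],"rotation": [0,0,0.076],"claw": 0.75},
    {"travel": [0,0,-0.1],"rotation": [0,0,0],"claw": 0.75},
    {"travel": [0,0,-0.1],"rotation": [0,0,0],"claw": 0.75},
    {"travel": [0,0,-0.1],"rotation": [0,0,0],"claw": 0.75},
    {"travel": [0,0,0],"rotation": [0,0,0],"claw": 0.75},
    {"travel": [0,0,0],"rotation": [0,0,0],"claw": 0.75},
  ],
)

```text
t: 12.4
eef_pos: [0.4617, 0.2391, 0.2898]
tool_rot: [-0.007, 0.73, 0.683, -0.007]
force: [0.1, -0.4, 0.3]
gripper_width: 0.0641
gripper_force: 0.0
```

apply_moves(
  rows=[
    {"travel": [-0.128,0.047,0],"rotation": [0,0,0],"claw": 0.75},
    {"travel": [-0.128,0.047,0],"rotation": [0,0,0],"claw": 0.75},
    {"travel": [-0.128,0.047,0],"rotation": [0,0,0],"claw": 0.75},
    {"travel": [-0.128,0.047,0],"rotation": [0,0,0],"claw": 0.75},
    {"travel": [-0.128,0.047,0],"rotation": [0,0,0],"claw": 0.75},
    {"travel": [-0.128,0.047,0],"rotation": [0,0,0],"claw": 0.75},
    {"travel": [-0.128,0.047,0],"rotation": [0,0,0],"claw": 0.75},
    {"travel": [-0.128,0.047,0],"rotation": [0,0,0],"claw": 0.75},
    {"travel": [-0.128,0.047,0],"rotation": [0,0,0],"claw": 0.75},
    {"travel": [-0.128,0.047,0],"rotation": [0,0,0],"claw": 0.75},
  ],
)

```text
t: 13.4
eef_pos: [0.5766, -0.1546, 0.2859]
tool_rot: [-0.008, 0.73, 0.683, -0.009]
force: [0.7, 0.4, -0.0]
gripper_width: 0.0642
gripper_force: 0.0
```

```bash
python3 s.py .602 -.2 .24; python3 -c "
from h import *
import json
st=observe();w=get_image('wrist');cv2.imwrite('pics/u1.png',w[:,:,::-1])
json.dump({k:list(map(float,st[k])) for k in('eef_pos','tool_rot')},open('u1.json','w'))
t=get_image('top');cv2.imwrite('pics/t1.png',t[:,:,::-1])
for c in (218,267): print(plane(ray('top',c,278.5),.046))"
```

```text
[ 0.5766 -0.1546  0.2859] [ 0.2097  0.4403 -0.0443  1.578   0.0251  1.1468  0.0932] [ 0.7497  0.3771 -0.0445] 0.0642
[[ 0.0656  0.9976 -0.0233]
 [ 0.9978 -0.0657 -0.0001]
 [-0.0016 -0.0232 -0.9997]]
tool delta/0.3 [-0.1451  0.0978  0.151 ] 0.06934428297384652
[0.4656 0.2016 0.046 ]
[0.4669 0.0856 0.046 ]
```

View pics/u1.png

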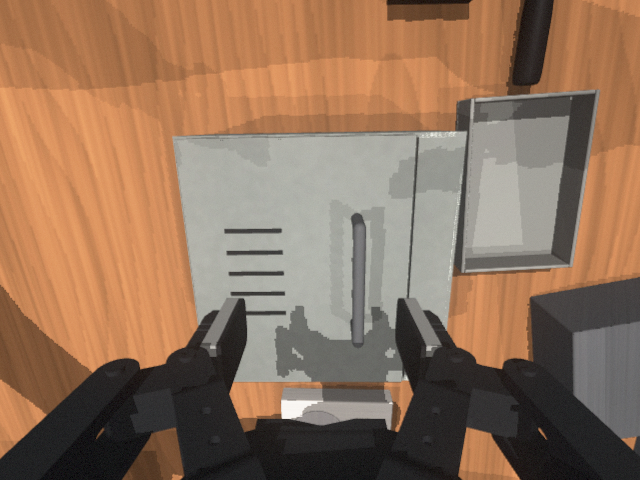

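The wrist view shows the handle bar from (358,216) to (357,343), parallel to the tool's x. The knob is hidden behind the right finger.

Run:
```python
from h import *
import json; st={k:np.array(v) for k,v in json.load(open('u1.json')).items()}
w=lambda u,v:ray('wrist',u,v,st)
L=((358,217),(370,217.2),(356.8,277.2));Rr=((357.5,342),(415.9,219.4),(367.9,311.9))
for a,b,c in(L,Rr):
    print(tri([w(*a),ray('top',*b)]),tri([w(*a),ray('side',*c)]),plane(w(*a),.143))
f=lambda u,v,z:plane(w(u,v),z)
print('cover corner/edges',f(174,137,.11),f(417,134,.11),f(466,131,.105),f(405,380,.11),f(195,375,.11))
t=cv2.imread('pics/t1.png');h=cv2.cvtColor(t,cv2.COLOR_BGR2HSV)
m=(h[...,2]<45).astype(np.uint8); m[:262]=0;m[295:]=0;m[:,:205]=0;m[:,280:]=0
n,lab,s,c=cv2.connectedComponentsWithStats(m);i=1+np.argmax(s[1:,4]);print(s[i],c[i])
x,y,ww,hh=s[i][:4]
for u in(x,x+ww): print('can end',plane(ray('top',u,c[i][1]),.046),plane(ray('top',u,c[i][1]),.066))
m2=(h[...,2]<60).astype(np.uint8); k=m2[182:204,422:442]; ys,xs=np.where(k); print('knob px',xs.mean()+422,ys.mean()+182,xs.min()+422,xs.max()+422,ys.min()+182,ys.max()+182)
```

```text
(array([ 0.6042, -0.1513,  0.1193]), [1.1, 1.1]) (array([ 0.6055, -0.1485,  0.1311]), [3.1, 3.1]) [ 0.6017 -0.1447  0.143 ]
(array([ 0.597 , -0.2516,  0.1472]), [0.2, 0.2]) (array([ 0.5979, -0.2579,  0.1379]), [0.2, 0.2]) [ 0.5975 -0.2544  0.143 ]
cover corner/edges [ 0.4577 -0.0773  0.11  ] [ 0.6531 -0.0878  0.11  ] [ 0.6935 -0.0882  0.105 ] [ 0.6447 -0.3221  0.11  ] [ 0.4351 -0.306   0.11  ]
[219 271  47  18 485] [242.8144 278.9485]
can end [0.4646 0.1992 0.046 ] [0.4636 0.1958 0.066 ]
can end [0.4658 0.088  0.046 ] [0.4648 0.0863 0.066 ]<stdin>:14: RuntimeWarning: Mean of empty slice.
  ret = ret.dtype.type(ret / rcount)
Traceback (most recent call last):
ValueError: zero-size array to reduction operation minimum which has no identity
```

apply_moves(
  rows=[
    {"travel": [-0.036,0.025,0.06],"rotation": [0,0,0],"claw": 0.75},
    {"travel": [-0.036,0.025,0.06],"rotation": [0,0,0],"claw": 0.75},
    {"travel": [-0.036,0.025,0.06],"rotation": [0,0,0],"claw": 0.75},
    {"travel": [-0.036,0.025,0.06],"rotation": [0,0,0],"claw": 0.75},
    {"travel": [0,0,0.058],"rotation": [0,0,0],"claw": 0.75},
    {"travel": [0,0,0.058],"rotation": [0,0,0],"claw": 0.75},
    {"travel": [0,0,0.058],"rotation": [0,0,0],"claw": 0.75},
    {"travel": [0,0,0.058],"rotation": [0,0,0],"claw": 0.75},
    {"travel": [0,0,0],"rotation": [0,0,0],"claw": 0.75},
    {"travel": [0,0,0],"rotation": [0,0,0],"claw": 0.75},
  ],
)

```text
t: 14.5
eef_pos: [0.6012, -0.1982, 0.145]
tool_rot: [-0.007, 0.73, 0.683, -0.008]
force: [-0.6, -1.2, 0.7]
gripper_width: 0.0643
gripper_force: 0.0
```

```bash
python3 s.py .6005 -.2 .1435; python3 -c "
from h import *
w=get_image('wrist');s=get_image('side')[230:410,300:440]
o=np.zeros((600,800,3),np.uint8);o[:480,:640]=w;o[420:600,640:780]=s
cv2.imwrite('pics/u2.png',o[:,:,::-1])"
```

```text
[ 0.6012 -0.1982  0.145 ] [ 0.2663  0.6226 -0.0406  1.6608  0.0374  0.88    0.1432] [-0.56   -1.2179  0.7347] 0.0643
[[ 0.0656  0.9976 -0.0217]
 [ 0.9978 -0.0657 -0.0001]
 [-0.0016 -0.0216 -0.9998]]
tool delta/0.3 [-0.0061 -0.0019  0.0052] 0.0024608732232208317
```

View pics/u2.png

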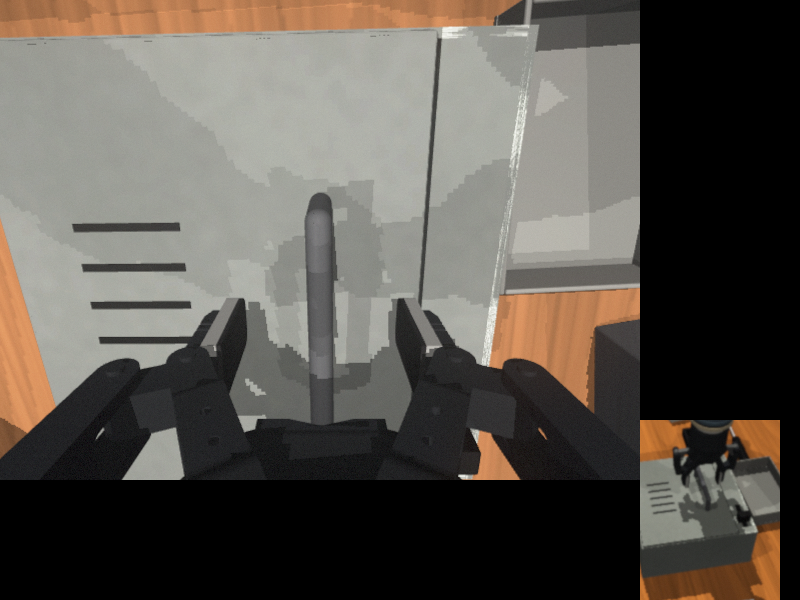

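The bar is centred between the pads at column 320. Closing, then tugging.

apply_moves(
  rows=[
    {"travel": [0,0,0],"rotation": [0,0,0],"claw": 0},
    {"travel": [0,0,0],"rotation": [0,0,0],"claw": 0},
    {"travel": [0,0,0],"rotation": [0,0,0],"claw": 0},
    {"travel": [0,0,0],"rotation": [0,0,0],"claw": 0},
    {"travel": [0,0,0],"rotation": [0,0,0],"claw": 0},
    {"travel": [0,0,0],"rotation": [0,0,0],"claw": 0},
    {"travel": [0,0,0],"rotation": [0,0,0],"claw": 0},
    {"travel": [0,0,0],"rotation": [0,0,0],"claw": 0},
    {"travel": [0,0,0],"rotation": [0,0,0],"claw": 0},
    {"travel": [0,0,0],"rotation": [0,0,0],"claw": 0},
  ],
)

```text
t: 15.6
eef_pos: [0.6011, -0.1982, 0.146]
tool_rot: [-0.007, 0.73, 0.683, -0.008]
force: [-2.6, 0.1, 5.9]
gripper_width: 0.0073
gripper_force: 58.6
```

apply_moves(
  rows=[
    {"travel": [0,0,-0.007],"rotation": [0,0,0],"claw": 0},
    {"travel": [0,0,-0.007],"rotation": [0,0,0],"claw": 0},
    {"travel": [0,0,-0.007],"rotation": [0,0,0],"claw": 0},
    {"travel": [0,0,-0.007],"rotation": [0,0,0],"claw": 0},
    {"travel": [0,0,0],"rotation": [0,0,0],"claw": 0},
    {"travel": [0,0,0],"rotation": [0,0,0],"claw": 0},
    {"travel": [0,0,0],"rotation": [0,0,0],"claw": 0},
    {"travel": [0,0,0],"rotation": [0,0,0],"claw": 0},
    {"travel": [0,0,0],"rotation": [0,0,0],"claw": 0},
    {"travel": [0,0,0],"rotation": [0,0,0],"claw": 0},
  ],
)

```text
t: 16.6
eef_pos: [0.6, -0.1981, 0.1509]
tool_rot: [-0.009, 0.73, 0.683, -0.009]
force: [1.4, -2.6, -25.5]
gripper_width: 0.0079
gripper_force: 59.2
```

The cover rose 5 mm of the 8 mm commanded and met 25 N, so it is caught. Lowering, letting go and heading to the release.

apply_moves(
  rows=[
    {"travel": [0,0,0.01],"rotation": [0,0,0],"claw": 0},
    {"travel": [0,0,0.01],"rotation": [0,0,0],"claw": 0},
    {"travel": [0,0,0.006],"rotation": [0,0,0],"claw": 0},
    {"travel": [0,0,0],"rotation": [0,0,0],"claw": 0.75},
    {"travel": [0,0,0],"rotation": [0,0,0],"claw": 0.75},
    {"travel": [0,0,0],"rotation": [0,0,0],"claw": 0.75},
    {"travel": [0,0,0],"rotation": [0,0,0],"claw": 0.75},
    {"travel": [0,0,0],"rotation": [0,0,0],"claw": 0.75},
    {"travel": [0,0,-0.1],"rotation": [0,0,0],"claw": 0.75},
    {"travel": [0,0,-0.15],"rotation": [0,0,0],"claw": 0.75},
  ],
)

```text
t: 17.6
eef_pos: [0.6015, -0.1977, 0.2197]
tool_rot: [-0.009, 0.73, 0.684, -0.009]
force: [0.9, -0.4, 0.1]
gripper_width: 0.0638
gripper_force: 0.0
```

```bash
python3 - <<'E'
from h import *
def box(n,x0,x1,y0,y1,th):
    im=cv2.imread(f'pics/{n}0.png').max(2)[y0:y1,x0:x1]; m=cv2.morphologyEx((im<th).astype(np.uint8),cv2.MORPH_OPEN,np.ones((5,5)))
    k,l,s,c=cv2.connectedComponentsWithStats(m);i=1+np.argmax(s[1:,4]);print(n,s[i]+[x0,y0,0,0,0],c[i]+[x0,y0]);return c[i]+[x0,y0]
a=box('top',415,445,180,205,70);b=box('side',392,416,312,338,70)
print(tri([ray('top',*a),ray('side',*b)]))
E
python3 s.py .666 -.2925 .19
```

```text
top [426 187   9  12  98] [429.9286 192.602 ]
side [397 321  14  15 177] [403.4859 327.1921]
(array([ 0.6667, -0.2922,  0.1107]), [0.6, 0.6])
[ 0.6015 -0.1977  0.2197] [ 0.2649  0.5495 -0.0396  1.5727  0.0295  1.045   0.1502] [ 0.8878 -0.3829  0.1456] 0.0638
[[ 0.0654  0.9975 -0.0256]
 [ 0.9979 -0.0654  0.001 ]
 [-0.0007 -0.0256 -0.9997]]
tool delta/0.3 [-0.3013  0.2376  0.0931] 0.11845264268115062
```

apply_moves(
  rows=[
    {"travel": [0,0,0],"rotation": [-0.0163,0,0],"claw": 0.75},
    {"travel": [-0.075,0.059,0],"rotation": [0,0,0],"claw": 0.75},
    {"travel": [-0.075,0.059,0],"rotation": [0,0,0],"claw": 0.75},
    {"travel": [-0.075,0.059,0],"rotation": [0,0,0],"claw": 0.75},
    {"travel": [-0.075,0.059,0],"rotation": [0,0,0],"claw": 0.75},
    {"travel": [0,0,0.06],"rotation": [0,0,0],"claw": 0.75},
    {"travel": [0,0,0.06],"rotation": [0,0,0],"claw": 0.75},
    {"travel": [0,0,0.06],"rotation": [0,0,0],"claw": 0.75},
    {"travel": [0,0,0.06],"rotation": [0,0,0],"claw": 0.75},
    {"travel": [0,0,0],"rotation": [0,0,0],"claw": 0.75},
  ],
)

```text
t: 18.6
eef_pos: [0.6667, -0.2921, 0.147]
tool_rot: [0.0, 0.73, 0.684, 0.0]
force: [-0.1, 0.3, -0.2]
gripper_width: 0.0642
gripper_force: 0.0
```

```bash
python3 - <<'E'
from h import *
st=observe(); w=get_image('wrist').max(2)
# where the knob should appear, and the dark blob between the pads there
c=calibration('wrist');T=np.linalg.inv(c['hand_eye']);M=rot(st).as_matrix()
for z in(.105,.125):
    p=T[:3,:3]@(M.T@(np.array([.6665,-.292,z])-st['eef_pos']))+T[:3,3]; print('expect',p[0]/p[2]*c['fx']+c['cx'],p[1]/p[2]*c['fy']+c['cy'])
print(w[270:420:10,250:400:8])
E
python3 s.py .666 -.292 .131
```

```text
expect 321.83421952302155 286.43122416860814
expect 322.0334905562185 305.0445308888334
[[195 192 173  77 154 156 155  84  52  56 155 154 157 160 218 235 227 219
  220]
 [193 195 178  71 158  55  48  44  51  50  49  53 157 158 220 235 225 218
  218]
 [191 194 177  73 157  49  53  50  50  56  57  54 167 176 231 235 227 218
  218]
 [177 124 194  95 182  54  58  55  60  57  61  57 194 198 230 235 224 220
  217]
 [120 122 193 121 176  52  53  55  57  60  65  58 194 197 233 158 210 218
  219]
 [124 121 193 160 120 123  75 116  67  69 126 149 195 198 235 152 144 137
  218]
 [118 125 120 180 104 191 189 187 192 193 189 195 195 196 234 155 141 137
  216]
 [123 121 119 194 112 193 191 207 204 195 193 193 196 217 150 155 145 136
  136]
 [169 190 127 137 153 154 155 155 140 146 140 139 139 151 153 154 140 136
  138]
 [225 228 140 146 152 234 153 153 141 141 142 137 138 151 153 150 139 210
  136]
 [182 189 100 125 105 107 108 142 115 113 140 142 150 150 152 152 146 133
  133]
 [172 171 109 161 171 171 109 108 116 113 141 139 152 149 148 152 141 215
  218]
 [177 174 177 174 176 176 109 110 114 111 140 134 151 149 146 150 144 215
  217]
 [254 254 254 254 254 254 196 178 115 114 139 138 153 150 147 147 141 133
  219]
 [254 254 254 254 254 254 196 171 115 109 143 134 141 153 142 146 139 134
  220]]
[ 0.6674 -0.2924  0.1487] [ 0.3682  0.7388 -0.0371  1.3958  0.0298  1.0043  0.2594] [ 0.2483 -1.5801  0.8567] 0.0642
[[ 0.0655  0.9978  0.0029]
 [ 0.9979 -0.0655 -0.0012]
 [-0.001   0.003  -1.    ]]
tool delta/0.3 [ 0.0012 -0.0051  0.059 ] 0.017775738296368228
```

apply_moves(
  rows=[
    {"travel": [0,-0.003,0.019],"rotation": [0,0,0],"claw": 0.75},
    {"travel": [0,-0.003,0.019],"rotation": [0,0,0],"claw": 0.75},
    {"travel": [0,0,0.017],"rotation": [0,0,0],"claw": 0.75},
    {"travel": [0,0,0],"rotation": [0,0,0],"claw": 0.75},
    {"travel": [0,0,0],"rotation": [0,0,0],"claw": 0.2},
    {"travel": [0,0,0],"rotation": [0,0,0],"claw": 0.2},
    {"travel": [0,0,0],"rotation": [0,0,0],"claw": 0.2},
    {"travel": [0,0,0],"rotation": [0,0,0],"claw": 0.2},
    {"travel": [0,0,0],"rotation": [0,0,0],"claw": 0.2},
    {"travel": [0,0,0],"rotation": [0,0,0],"claw": 0.2},
  ],
)

```text
t: 19.65
eef_pos: [0.6645, -0.2927, 0.1339]
tool_rot: [0.001, 0.73, 0.683, 0.0]
force: [-8.5, 2.1, 7.8]
gripper_width: 0.024
gripper_force: 59.9
```

```bash
python3 s.py .666 -.292 .131
```

```text
[ 0.6645 -0.2927  0.1339] [ 0.3695  0.7494 -0.0368  1.4175  0.0315  0.9728  0.2588] [-8.4851  2.1065  7.8181] 0.024
[[ 0.066   0.9978  0.0019]
 [ 0.9978 -0.066  -0.0017]
 [-0.0016  0.002  -1.    ]]
tool delta/0.3 [0.0025 0.0048 0.0096] 0.0032994576740813285
```

apply_moves(
  rows=[
    {"travel": [0.01,0,0],"rotation": [0,0,0],"claw": 0.2},
    {"travel": [0.01,0,0],"rotation": [0,0,0],"claw": 0.2},
    {"travel": [0.01,0,0],"rotation": [0,0,0],"claw": 0.2},
    {"travel": [0.01,0,0],"rotation": [0,0,0],"claw": 0.2},
    {"travel": [0.01,0,0],"rotation": [0,0,0],"claw": 0.2},
    {"travel": [0.01,0,0],"rotation": [0,0,0],"claw": 0.2},
    {"travel": [0.01,0,0],"rotation": [0,0,0],"claw": 0.2},
    {"travel": [0.01,0,0],"rotation": [0,0,0],"claw": 0.2},
    {"travel": [0.003,0,0],"rotation": [0,0,0],"claw": 0.2},
    {"travel": [0,0,0],"rotation": [0,0,0],"claw": 0.2},
  ],
)

```text
t: 20.65
eef_pos: [0.6656, -0.2705, 0.1339]
tool_rot: [0.002, 0.731, 0.683, -0.001]
force: [-8.7, -4.6, 6.7]
gripper_width: 0.0241
gripper_force: 59.8
```

apply_moves(
  rows=[
    {"travel": [0.006,0,0],"rotation": [0,0,0],"claw": 0.2},
    {"travel": [0,0,0],"rotation": [0,0,0],"claw": 0.2},
    {"travel": [0,0,0],"rotation": [0,0,0],"claw": 0.2},
    {"travel": [0,0,0],"rotation": [0,0,0],"claw": 0.75},
    {"travel": [0,0,0],"rotation": [0,0,0],"claw": 0.75},
    {"travel": [0,0,0],"rotation": [0,0,0],"claw": 0.75},
    {"travel": [0,0,0],"rotation": [0,0,0],"claw": 0.75},
    {"travel": [0,0,-0.08],"rotation": [0,0,0],"claw": 0.75},
    {"travel": [0,0,-0.11],"rotation": [0,0,0],"claw": 0.75},
    {"travel": [0,0,-0.11],"rotation": [0,0,0],"claw": 0.75},
  ],
)

```text
t: 21.65
eef_pos: [0.6675, -0.2654, 0.2238]
tool_rot: [0.002, 0.73, 0.684, 0.001]
force: [0.3, 0.1, -0.4]
gripper_width: 0.0644
gripper_force: 0.0
```

```bash
python3 s.py .6005 -.2 .144
```

```text
[ 0.6675 -0.2654  0.2238] [ 0.3309  0.6598 -0.0336  1.3432  0.0229  1.1344  0.2297] [ 0.3476  0.1065 -0.4063] 0.0644
[[ 0.0651  0.9979  0.0042]
 [ 0.9979 -0.0651 -0.0015]
 [-0.0012  0.0043 -1.    ]]
tool delta/0.3 [ 0.2032 -0.2382  0.2648] 0.12302508627887486
```

apply_moves(
  rows=[
    {"travel": [0.051,-0.0595,0],"rotation": [0,0,0],"claw": 0.75},
    {"travel": [0.051,-0.0595,0],"rotation": [0,0,0],"claw": 0.75},
    {"travel": [0.051,-0.0595,0],"rotation": [0,0,0],"claw": 0.75},
    {"travel": [0.051,-0.0595,0],"rotation": [0,0,0],"claw": 0.75},
    {"travel": [0,0,0.066],"rotation": [0,0,0],"claw": 0.75},
    {"travel": [0,0,0.066],"rotation": [0,0,0],"claw": 0.75},
    {"travel": [0,0,0.066],"rotation": [0,0,0],"claw": 0.75},
    {"travel": [0,0,0.066],"rotation": [0,0,0],"claw": 0.75},
    {"travel": [0,0,0],"rotation": [0,0,0],"claw": 0.75},
    {"travel": [0,0,0],"rotation": [0,0,0],"claw": 0.75},
  ],
)

```text
t: 22.65
eef_pos: [0.601, -0.2, 0.1438]
tool_rot: [0.002, 0.73, 0.684, 0.001]
force: [0.2, -0.0, 0.8]
gripper_width: 0.064
gripper_force: 0.0
```

apply_moves(
  rows=[
    {"travel": [0,0,0],"rotation": [0,0,0],"claw": 0},
    {"travel": [0,0,0],"rotation": [0,0,0],"claw": 0},
    {"travel": [0,0,0],"rotation": [0,0,0],"claw": 0},
    {"travel": [0,0,0],"rotation": [0,0,0],"claw": 0},
    {"travel": [0,0,0],"rotation": [0,0,0],"claw": 0},
    {"travel": [0,0,0],"rotation": [0,0,0],"claw": 0},
    {"travel": [0,0,0],"rotation": [0,0,0],"claw": 0},
    {"travel": [0,0,-0.01],"rotation": [0,0,0],"claw": 0},
    {"travel": [0,0,-0.015],"rotation": [0,0,0],"claw": 0},
    {"travel": [0,0,-0.015],"rotation": [0,0,0],"claw": 0},
  ],
)

```text
t: 23.65
eef_pos: [0.5983, -0.2002, 0.1545]
tool_rot: [0.0, 0.73, 0.683, -0.001]
force: [-9.3, 0.5, -6.8]
gripper_width: 0.0075
gripper_force: 58.2
```

```bash
python3 s.py .6 -.2 .2
```

```text
[ 0.5983 -0.2002  0.1545] [ 0.2726  0.5999 -0.0402  1.6771  0.0316  0.8651  0.1529] [-9.2921  0.5427 -6.7777] 0.0075
[[ 0.066   0.9978 -0.0002]
 [ 0.9978 -0.066  -0.0014]
 [-0.0014 -0.0001 -1.    ]]
tool delta/0.3 [ 0.0007  0.0054 -0.1515] 0.04549394390108516
```

It rose past 10 mm with little resistance, so the cover is free. Working out the arc steps.

Run:
```python
import numpy as np
r=154.03; ph=lambda t:np.radians(13.13+t)
P=lambda t:r*np.array([np.cos(ph(t)),np.sin(ph(t))])
N=14; T=np.linspace(4.5,54,N+1)
for i in range(N):
    d=P(T[i+1])-P(T[i]); a=np.radians(2*(i+.5))   # tool tilted outward by a: y=(cos a,sin a), z=(sin a,-cos a)
    print(i,np.round([d@[np.cos(a),np.sin(a)]/300,d@[np.sin(a),-np.cos(a)]/300],4))
```

```text
0 [-0.01   -0.0301]
1 [-0.0108 -0.0298]
2 [-0.0116 -0.0295]
3 [-0.0124 -0.0292]
4 [-0.0132 -0.0288]
5 [-0.0139 -0.0285]
6 [-0.0147 -0.0281]
7 [-0.0154 -0.0277]
8 [-0.0162 -0.0272]
9 [-0.0169 -0.0268]
10 [-0.0176 -0.0263]
11 [-0.0183 -0.0259]
12 [-0.019  -0.0254]
13 [-0.0197 -0.0248]
```

apply_moves(
  rows=[
    {"travel": [0,-0.01,-0.03],"rotation": [-0.022,0,0],"claw": 0},
    {"travel": [0,-0.011,-0.03],"rotation": [-0.022,0,0],"claw": 0},
    {"travel": [0,-0.0115,-0.0295],"rotation": [-0.022,0,0],"claw": 0},
    {"travel": [0,-0.0125,-0.029],"rotation": [-0.022,0,0],"claw": 0},
    {"travel": [0,-0.013,-0.029],"rotation": [-0.022,0,0],"claw": 0},
    {"travel": [0,-0.014,-0.0285],"rotation": [-0.022,0,0],"claw": 0},
    {"travel": [0,-0.0145,-0.028],"rotation": [-0.022,0,0],"claw": 0},
    {"travel": [0,0,0],"rotation": [0,0,0],"claw": 0},
    {"travel": [0,0,0],"rotation": [0,0,0],"claw": 0},
    {"travel": [0,0,0],"rotation": [0,0,0],"claw": 0},
  ],
)

```text
t: 24.65
eef_pos: [0.5662, -0.1985, 0.2121]
tool_rot: [0.089, 0.725, 0.678, 0.082]
force: [-5.3, -2.2, -6.3]
gripper_width: 0.0081
gripper_force: 58.7
```

```bash
python3 s.py
```

```text
[ 0.5662 -0.1985  0.2121] [ 0.3543  0.4011 -0.0926  1.9044 -0.0202  0.6     0.2222] [-5.2507 -2.1911 -6.2916] 0.0081
[[ 0.0666  0.9686  0.2394]
 [ 0.9978 -0.0643 -0.0177]
 [-0.0018  0.24   -0.9708]]
```

apply_moves(
  rows=[
    {"travel": [0,-0.0155,-0.0275],"rotation": [-0.022,0,0],"claw": 0},
    {"travel": [0,-0.016,-0.027],"rotation": [-0.022,0,0],"claw": 0},
    {"travel": [0,-0.017,-0.027],"rotation": [-0.022,0,0],"claw": 0},
    {"travel": [0,-0.0175,-0.0265],"rotation": [-0.022,0,0],"claw": 0},
    {"travel": [0,-0.018,-0.026],"rotation": [-0.022,0,0],"claw": 0},
    {"travel": [0,-0.019,-0.0255],"rotation": [-0.022,0,0],"claw": 0},
    {"travel": [0,-0.0195,-0.025],"rotation": [-0.022,0,0],"claw": 0},
    {"travel": [0,0,0],"rotation": [0,0,0],"claw": 0},
    {"travel": [0,0,0],"rotation": [0,0,0],"claw": 0},
    {"travel": [0,0,0],"rotation": [0,0,0],"claw": 0},
  ],
)

```text
t: 25.65
eef_pos: [0.5133, -0.1958, 0.251]
tool_rot: [0.176, 0.709, 0.663, 0.163]
force: [-2.3, -6.5, -10.9]
gripper_width: 0.008
gripper_force: 58.5
```

```bash
python3 s.py
python3 - <<'E'
from h import *
st=observe(); zr=st['eef_pos'][2]-.108; print('theta from z',np.degrees(np.arcsin(zr/.154))-13.13,'from x',np.degrees(np.arccos((st['eef_pos'][0]-.4515)/.154))-13.13)
E
```

```text
[ 0.5133 -0.1958  0.251 ] [ 0.5849  0.2281 -0.2722  2.1607 -0.2086  0.2967  0.4513] [ -2.2814  -6.5374 -10.886 ] 0.008
[[ 0.0683  0.8825  0.4653]
 [ 0.9977 -0.0597 -0.0333]
 [-0.0016  0.4665 -0.8845]]
theta from z 55.106636338055345 from x 53.19117463977668
```

Run:
```python
from h import *
a=cv2.imread('pics/top0.png').astype(int);b=get_image('top')[:,:,::-1].astype(int)
d=np.abs(a-b).max(2)>60
for n,(x0,x1,y0,y1) in dict(drive=(470,520,205,275),fan=(255,297,170,210),sink=(208,237,182,216),small=(160,180,187,205),screw=(245,328,143,162),board=(170,245,140,185),tray=(325,405,126,182),turq=(105,142,250,276),yellow=(210,260,320,358)).items(): print(n,round(d[y0:y1,x0:x1].mean(),3))
m=(b.max(2)<45).astype(np.uint8); m[:262]=0;m[295:]=0;m[:,:205]=0;m[:,280:]=0
n,l,s,c=cv2.connectedComponentsWithStats(m);i=1+np.argmax(s[1:,4]);print('can',s[i],c[i])
robot.sign_off(); print(observe()['t'])
```

```text
drive 0.006
fan 0.0
sink 0.0
small 0.0
screw 0.0
board 0.0
tray 0.0
turq 0.0
yellow 0.439
can [219 271  47  18 498] [242.6968 279.0221]
the job is handed in; nothing more can be done
the job is handed in; nothing more can be done
```

The job is handed in, at about 26 s of the 72 s limit: the capacitor lies centred in the grey cradle and is released; the cover proved caught when tugged, was freed with the release slide, and is held by its handle at about 54°. A last top-view check showed the capacitor and the bystanders unmoved, except that the patch around the yellow cradle look-alike had changed; I never went near it, so I take that to be the arm or its shadow, but did not confirm it.

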